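# Fetch the rolling pin out from under the tray of a pastry box

## Task

Open the hinged lid of the wooden pastry box right back until it rests on its stop and let go of it. Then take hold of the rolling pin inside and, because its left end lies under the box's fixed tray, ease it out without forcing it: tilt its right end up over the box's right wall and draw it out slantwise. Finish while still holding it, level and still, touching nothing but the gripper, every part of it a good 10 cm higher than the box's rim, with the lid left open and the things round about left where they stand.

Things in the scene. Friction and masses are not known exactly. Their poses are not given: they have to be found in the camera images.
- chest: Low pastry box of dark wood with steel corners, fixed; 156 (its x) x 320 (its y) x 84 mm high without lid, walls 9 mm. Origin: centre of its underside, on the worktop; x points to its back (away from the robot), y to its left, z up; turned by up to 0.3 rad. Rim 84 mm, top of floor 8 mm above the worktop. Two nested steel cutters (44 mm wide, 30 high) are fixed on the floor at x +44, y -118 mm.
- tray_edge (a point): Middle of the free lower edge of the box's fixed shallow tray (box x 0, y +50 mm, 69 mm above the worktop). The tray roofs the box from here to its left wall, front to back; underside 69, rim 82 mm above the worktop; two 6 mm wide runners below it at the front and back walls reach down to 59 mm. Right of it the opening is 201 (y) x 138 mm (x). A teaspoon lies in it, fixed.
- lid (a joint): Lid of the box: board 158 x 322 x 12 mm, 0.28 kg, hinged along the rim of the back wall. 0 = shut (its start), grows as the front edge goes up, 1.70 = on its stop, leaning back 7 degrees past upright, where its weight keeps it; let go before upright (1.57) it falls shut.
- lid_hinge (a point): Middle of the lid's hinge line (box x +78, y 0, 84 mm above the worktop); the line runs along the box's y.
- lid_knob (a point): Grip point of the lid's round steel knob, 18 mm thick, which stands 34 mm out from the middle of the lid's front edge (axis level while shut, 90.5 mm above the worktop). The point lies on its axis, 22 mm out from the edge, 180 mm from the hinge line, and moves with the lid. Pinched from its left and right sides the knob can turn between the fingers as the lid swings.
- pin_center (a point): Centre of the rolling pin, on its axis: pale wood, dark handles, 270 mm long along its own y; barrel 34 mm thick, 170 long; handles 18 mm thick, 50 long; 0.13 to 0.24 kg. It lies level along the box's y on two notched rests (at box y -58 and +58 mm, 8 mm thick, 26 mm high), axis 35 mm above the worktop, at box x -12 mm, its centre within 10 mm of box y 0.
- pin_left_end (a point): Tip of the pin's left handle, on its axis, 135 mm from its centre (starts under the tray).
- pin_right_end (a point): Tip of the pin's right handle, on its axis, 135 mm from its centre (starts by the right wall).
- pin: The rolling pin as a body; origin at its centre, y along its axis towards the left end.
- lemon: Yellow lemon, 78 x 55 x 56 mm, on the worktop to the right; origin under its middle. To be left alone.
- apple: Red apple, 72 mm wide, 63 mm high, on the worktop to the right of the box; origin under its middle. To be left alone.
- mug: Black and white mug, 97 mm high, on the worktop far to the right; origin under its middle. To be left alone.
- onion: Brown onion, 79 mm wide, 85 mm high, on the worktop in front and left of the box; origin under its middle. To be left alone.
- jam_jar: Jam jar with a yellow lid, 66 mm wide, 100 mm high, left of the box; origin under its middle. To be left alone.

How it is judged:
On the way, in this order (a step that is already met when the one before it is completed fails the run):
1. the lid rests open on its stop and nothing of the robot touches it or the box (value of joint lid above 1.66 rad and contact force between each of the arm, the fingers and chest below 0.3 N), for 0.2 s.
2. the pin stands slantwise through the opening: right end above the rim, left end still below the tray (height (world z) of pin_right_end above 0.093 m and height (world z) of pin_left_end below 0.065 m and contact force between the fingers and pin above 0.5 N).
At the end, for the whole second after the job is handed in: The program has ended while the gripper still holds the pin (more than 1 N on it), both tips of the pin more than 180 mm above the worktop (96 mm above the rim), the pin level within 0.2 rad, slower than 0.03 m/s and not touching box, tray or lid, and the lid still open (more than 1.62 rad) (height (world z) of each of pin_left_end, pin_right_end above 0.18 m and angle between pin_center's own y axis and vertical between 1.37 and 1.77 rad and contact force between the fingers and pin above 1 N and contact force between pin and chest below 0.2 N and linear speed of pin below 0.03 m/s and value of joint lid above 1.62 rad); the arm keeps its last pose, push and grip.
It fails at once if the pin is forced against the box, its tray or its lid (more than 25 N) (contact force between pin and chest above 25 N).
It fails at once if a thing round about is knocked from its place (moved more than 40 mm) (distance of any of lemon, apple, mug, onion, jam_jar from where it was at the start of the episode above 0.04 m).
It also fails if it takes over 59 s, if anything falls off the work surface, if the arm or the gripper's body presses on something with over 40 N, if the wrist force passes 120 N, or if a joint passes its speed limit or range.

## Robot

A 7-joint arm with a two-finger parallel gripper is mounted at the origin on a cart in front of the work surface, level with it; the furniture and walls round the work are solid. World frame = base frame: x ahead of the robot, y to its left, z up, the work surface at z = 0. Lengths are in m, angles in rad, forces in N, time in s.
With the tool pointing down it reaches from about 0.4 to 0.85 m from the base axis. Payload 4.5 kg.
Tool frame: the origin (TCP) lies midway between the tips of the shut fingers; the grasp point (between the pads) lies behind it (r.grip_point_offset is the z of the grasp point in the tool frame, in m); z points along the fingers, y is the line along which they close (so a half turn about z gives the same grasp; the last joint's range is limited). The gripper opens to 88 mm and grips with 3 to 60 N. Pads are 18 mm wide; open, the fingers measure 123 mm over their backs; the gripper's body (75 mm by 187 mm) begins 45 mm behind the grasp point.
Start: joints at [-1.17, 0.689, -0.195, 1.565, 0.157, 0.902, -0.215], TCP at [0.224, 0.583, 0.218] pointing down, gripper open.
Joint ranges: [-3.01, 3.01], [-0.46, 2.08], [-1.47, 1.51], [0.13, 2.56], [-1, 4.14], [0.04, 2.09], [-2.66, 2.66]. Speed limits (rad/s): [2.57, 2.57, 3.14, 3.14, 3.14, 3.14, 3.14].

## Interface

Orientations are given as a unit quaternion [x, y, z, w].
In Python, from plant import r, optics, workorder gives the robot as it stands.
- The arm moves only by the shell command python3 -m creep 'ROWS' [FORCE]. ROWS is JSON, a list of rows, each an object of numbers: "grip": the gripper command: -1 is shut, 1 is fully open, values between are in proportion; "tx", "ty", "tz": the shift along the tool's x, y, z in cm; "spin": the turn about the tool's z in degrees. In form: [{"grip": .., "tx": .., "ty": .., "tz": .., "spin": ..}, ...]. A call has 1 to 8 rows; each row shifts and turns the commanded pose from where the row before left it, along the tool's axes as they then stand; what a row does not reach is not made up. A row lasts 1/12 s, in which the tool goes at most 41.7 mm and 7.16 degrees, less where a joint would pass 70% of its speed; a pose out of reach is approached as far as the arm can. A call with a gripper value outside its range is refused whole. The fingers move at their own pace and stop on an object; FORCE is the grip in N (left out, the last holds). Time passes only in rows, so rows that do not move let the fingers close. It gives the time, the measured TCP pose, the force, the opening and the grip force at its end, in the units of the state.
- r.get_state(): the state, without advancing time (a new reading comes with each control period).
- optics.snapshot(name): name is "side" or "top"; returns (picture, depth): 480x640x3 uint8, red, green, blue; 480x640 float32, m along the optical axis (not along the pixel's ray), 0 where there is no reading.
- optics.get_calibration(name): a dict with "fx", "fy", "cx", "cy" (pixels), "D" ([k1, k2, p1, p2, k3] as OpenCV has them; the pictures are not rectified), "extrinsics" (4x4, takes a point from world to camera coordinates). Camera axes: x right, y down, z forward; pixel columns grow to the right and rows downward; lengths in m; the calibration is good to about 2 mm. A picture is of the moment at which its call begins. get_calibration takes no time and is no camera call.
- workorder.finish_job(): hands the job in; it is judged then, once.
The state is a dict: "clock": time; "q": joint angles; "qd": joint speeds; "joint_torque": joint torques, N m; "tool_pos": TCP position; "eef_rot": TCP orientation; "contact_force": force on the tool from outside, world axes, zero at the start; "moment": the same for the moment, N m; "opening": opening from 0.0 (shut) to 1.0 (fully open); "finger_force": force on a finger pad.
Only numpy, scipy, OpenCV 4.12 (cv2) and the standard library are available. Lean on these libraries where they do the work, as an engineer would, in place of code of your own. Each camera call takes 0.05 s, during which the arm holds its last target. There are 200 camera calls.

## Working session

There is one attempt and no reset: what is moved stays moved. The work goes in short steps, Python scripts to look and compute and a shell command to move; the robot and the scene stay as the last step left them, time stands still between calls to the robot, and variables do not carry over. Pictures are saved under pics/ and viewed, at most 10 in all, crops included, and the job is handed in when it is done.

```bash
ls; mkdir -p pics; python3 - <<'E'
from plant import r, optics
import cv2, numpy as np
s=r.get_state(); print({k:np.round(v,3) for k,v in s.items()}, r.grip_point_offset)
ims=[]
for n in("side","top"):
    p,d=optics.snapshot(n); c=optics.get_calibration(n); print(n,c)
    cv2.imwrite(f"pics/{n}0.png",p[:,:,::-1]); np.save(f"pics/{n}0.npy",d)
E
```

```text
pics
{'clock': np.float64(0.0), 'q': array([-1.17 ,  0.69 , -0.195,  1.566,  0.157,  0.902, -0.215]), 'qd': array([-0.001,  0.   , -0.001, -0.002, -0.001,  0.001, -0.002]), 'joint_torque': array([-0.0000e+00, -5.2756e+01, -1.2670e+00, -1.5343e+01, -5.3000e-02,
        6.0000e-03,  0.0000e+00]), 'tool_pos': array([0.224, 0.583, 0.217]), 'eef_rot': array([ 0.182,  0.983, -0.001, -0.   ]), 'contact_force': array([0.196, 0.102, 0.519]), 'moment': array([-0.   ,  0.028,  0.039]), 'finger_force': np.float64(0.0), 'opening': np.float64(0.996)} -0.0187
side {'fx': 494.14118728217363, 'fy': 494.14118728217363, 'cx': 316.03282399054956, 'cy': 245.85960399016105, 'D': array([0.02014646, 0.        , 0.        , 0.        , 0.        ]), 'extrinsics': array([[ 0.80779065, -0.58946795,  0.00134168, -0.42377828],
       [-0.30674481, -0.42229611, -0.85297926,  0.20736211],
       [ 0.50337052,  0.68861712, -0.52194309,  0.98014281],
       [ 0.        ,  0.        ,  0.        ,  1.        ]])}
top {'fx': 466.6691488388958, 'fy': 466.6691488388958, 'cx': 320.06465345995895, 'cy': 234.54794414700402, 'D': array([-0.05453577,  0.        ,  0.        ,  0.        ,  0.        ]), 'extrinsics': array([[ 0.02726159, -0.99941346,  0.02072542, -0.04558347],
       [-0.99676802, -0.02874505, -0.07501495,  0.50735466],
       [ 0.0755667 , -0.01861341, -0.99696701,  1.14769929],
       [ 0.        ,  0.        ,  0.        ,  1.        ]])}
```

View pics/top0.png

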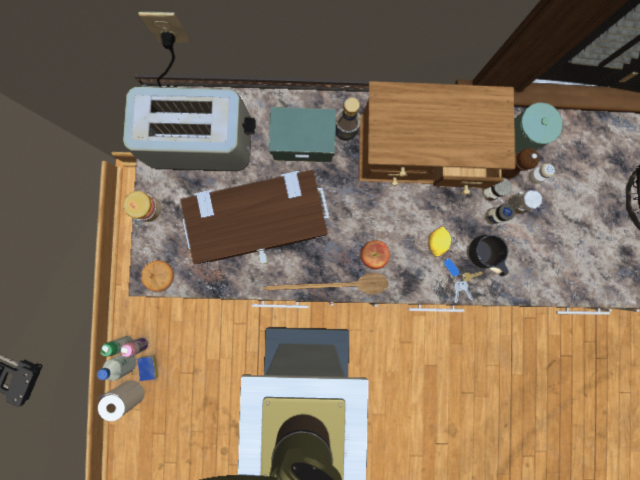

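View pics/side0.png

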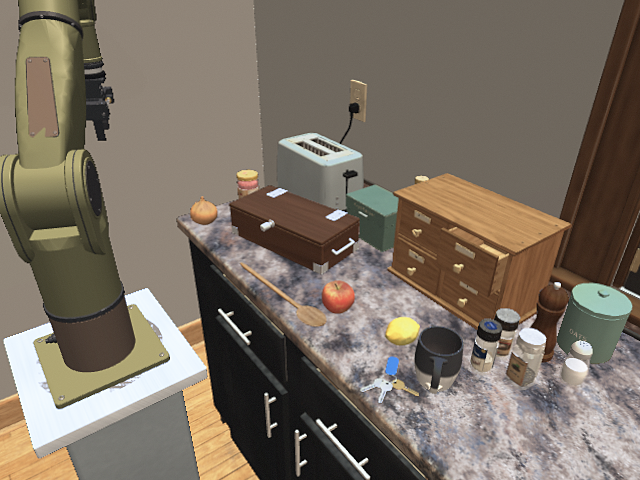

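The top view shows the box lid with corners at about (181,204), (316,172), (327,237) and (194,263), and its knob at (263,256). The apple is at (375,254), the jar at (140,206) and the onion at (157,276). The side view shows the lid shut, with the knob facing the robot at (267,225).

```bash
cat > h.py <<'E'
import numpy as np, cv2
from plant import r, optics
from scipy.spatial.transform import Rotation as R
def ray(n,uv,z):
    c=optics.get_calibration(n);K=np.array([[c['fx'],0,c['cx']],[0,c['fy'],c['cy']],[0,0,1]])
    p=cv2.undistortPoints(np.array(uv,float).reshape(-1,1,2),K,c['D']).reshape(-1,2)
    E=c['extrinsics'];o=-E[:3,:3].T@E[:3,3];d=np.c_[p,np.ones(len(p))]@E[:3,:3]
    return o+d*((z-o[2])/d[:,2])[:,None]
def proj(n,P):
    c=optics.get_calibration(n);K=np.array([[c['fx'],0,c['cx']],[0,c['fy'],c['cy']],[0,0,1]]);E=c['extrinsics']
    return cv2.projectPoints(np.array(P,float).reshape(-1,1,3),cv2.Rodrigues(E[:3,:3])[0],E[:3,3],K,c['D'])[0].reshape(-1,2)
E
cat > m.py <<'E'
from h import *
im=cv2.imread('pics/top0.png')
hsv=cv2.cvtColor(im,cv2.COLOR_BGR2HSV)
d=im.astype(int)
m=((d[:,:,2]-d[:,:,0]>15)&(d[:,:,2]<130)).astype(np.uint8)
m[:, :170]=0;m[:,340:]=0;m[:160]=0;m[275:]=0
m=cv2.morphologyEx(m,cv2.MORPH_OPEN,np.ones((5,5)))
c=max(cv2.findContours(m,0,1)[0],key=cv2.contourArea)
P=ray('top',c.reshape(-1,2),.096)
rc=cv2.minAreaRect((P[:,:2]*1000).astype(np.float32));print(rc,cv2.boxPoints(rc))
print('knob',ray('top',[[263,256],[262,250],[263,261]],.0905), 'side',ray('side',[[267,225]],.0905))
for n,uv,z in(('apple',[375,254],.03),('onion',[157,276],.04),('jar',[140,203],.1),('spoon',[[270,287],[385,283]],.01)): print(n,ray('top',uv,z))
cv2.imwrite('pics/c0.png',cv2.resize(im[150:300,110:410],None,fx=2.5,fy=2.5))
s=r.get_state();print(R.from_quat(s['eef_rot']).as_matrix().round(3))
E
python3 m.py
```

```text
((539.8438720703125, 127.14632415771484), (164.6137237548828, 323.51361083984375), 14.788432121276855) [[418.9749   262.53604 ]
 [501.55194  -50.261154]
 [660.7128    -8.243393]
 [578.1358   304.5538  ]]
knob [[0.44895705 0.10194078 0.0905    ]
 [0.46290918 0.10478071 0.0905    ]
 [0.43729312 0.10152366 0.0905    ]] side [[0.44963862 0.10469036 0.0905    ]]
apple [[ 0.46322484 -0.16862252  0.03      ]]
onion [[0.39398606 0.36419393 0.04      ]]
jar [[0.56422337 0.393687   0.1       ]]
spoon [[ 0.37418821  0.08995307  0.01      ]
 [ 0.39178052 -0.19802439  0.01      ]]
[[-0.933  0.359 -0.   ]
 [ 0.359  0.933 -0.002]
 [-0.    -0.002 -1.   ]]
```

```bash
cat > go.py <<'E'
# usage: go.py x y z tooly_angle_deg : shift to reach the target in the current tool frame (translate, then spin)
import sys; from h import *
t=np.array(list(map(float,sys.argv[1:4])));a=float(sys.argv[4])
s=r.get_state();M=R.from_quat(s['eef_rot']).as_matrix()
cur=np.degrees(np.arctan2(M[1,1],M[0,1]))
sp=-((a-cur+90)%180-90)
print('t',s['clock'].round(2),'pos',s['tool_pos'].round(4),'yaw',cur.round(1),'F',s['contact_force'].round(1),'op',round(float(s['opening']),3),'ff',round(float(s['finger_force']),1),'q7',s['q'].round(2))
print('shift cm',(M.T@(t-s['tool_pos'])*100).round(2),'spin',sp.round(1))
E
python3 -m creep '[{"grip":1,"tx":-2.7,"ty":-2.65,"tz":0,"spin":0},{"grip":1,"tx":-2.7,"ty":-2.65,"tz":0,"spin":0},{"grip":1,"tx":-2.7,"ty":-2.65,"tz":0,"spin":0},{"grip":1,"tx":-2.7,"ty":-2.65,"tz":0,"spin":0},{"grip":1,"tx":-2.7,"ty":-2.65,"tz":0,"spin":0},{"grip":1,"tx":-2.7,"ty":-2.65,"tz":0,"spin":0},{"grip":1,"tx":-2.7,"ty":-2.65,"tz":0,"spin":0}]'
python3 -m creep '[{"grip":1,"tx":-2.7,"ty":-2.65,"tz":0,"spin":0},{"grip":1,"tx":-2.7,"ty":-2.65,"tz":0,"spin":0},{"grip":1,"tx":-2.7,"ty":-2.65,"tz":0,"spin":0},{"grip":1,"tx":-2.7,"ty":-2.65,"tz":0,"spin":0},{"grip":1,"tx":-2.7,"ty":-2.65,"tz":0,"spin":0},{"grip":1,"tx":-2.7,"ty":-2.65,"tz":0,"spin":0}]'
python3 -m creep '[{"grip":0.2,"tx":0,"ty":0,"tz":0,"spin":-7},{"grip":0.2,"tx":0,"ty":0,"tz":0,"spin":-7},{"grip":0.2,"tx":0,"ty":0,"tz":0,"spin":-7},{"grip":0.2,"tx":0,"ty":0,"tz":0,"spin":-7},{"grip":0.2,"tx":0,"ty":0,"tz":0,"spin":-7},{"grip":0.2,"tx":0,"ty":0,"tz":0,"spin":0}]'
python3 go.py .442 .101 .15 104.8
python3 - <<'E'
from h import *
p,d=optics.snapshot('top');q,_=optics.snapshot('side')
p=p[:,:,::-1];q=q[:,:,::-1]
cv2.imwrite('pics/top1.png',p);cv2.imwrite('pics/side1.png',q)
cv2.imwrite('pics/m1.png',np.hstack([cv2.resize(p[150:310,170:350],(400,356)),cv2.resize(q[130:290,190:370],(400,356))]))
E
```

```text
clock: 0.68
tool_pos: [0.3344, 0.3406, 0.2177]
eef_rot: [0.182, 0.983, -0.0, -0.0]
contact_force: [0.8, 0.4, 0.2]
opening: 1.003
finger_force: 0.0
clock: 1.18
tool_pos: [0.4285, 0.1341, 0.2177]
eef_rot: [0.182, 0.983, -0.0, -0.0]
contact_force: [0.5, -0.2, 0.3]
opening: 1.0
finger_force: 0.0
clock: 1.68
tool_pos: [0.4281, 0.1357, 0.2176]
eef_rot: [-0.123, 0.992, 0.0, -0.0]
contact_force: [-0.8, 0.2, 0.7]
opening: 0.603
finger_force: 0.0Traceback (most recent call last):
  File "go.py", line 7, in <module>
    print('t',s['clock'].round(2),'pos',s['tool_pos'].round(4),'yaw',cur.round(1),'F',s['contact_force'].round(1),'op',round(float(s['opening']),3),'ff',round(float(s['finger_force']),1),'q7',s['q'].round(2))
              ^^^^^^^^^^^^^^^^
AttributeError: 'float' object has no attribute 'round'
```

View pics/m1.png

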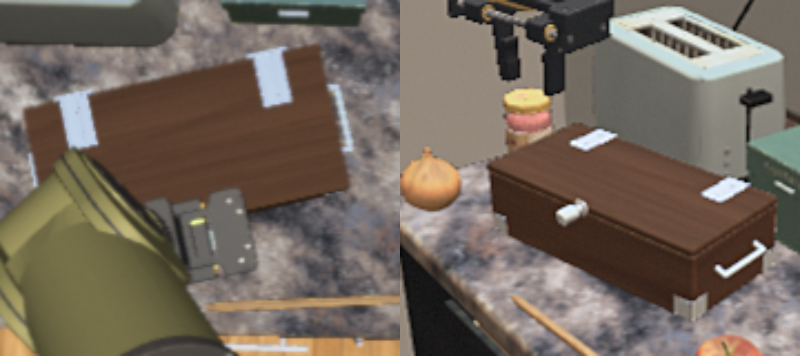

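The picture shows the gripper above and in front of the knob, with the fingers lined up along the box's long side. The knob is at (572,212) in the side crop. The lid corners there are (489,168), (690,253), (775,197) and (578,125), and I'll use them to check the pose.

```bash
sed -i "s/s\['clock'\].round(2)/round(float(s['clock']),2)/" go.py
python3 - <<'E'
from h import *
P=ray('side',[[230,205.6],[320.5,243.9],[358.3,218.7],[270.1,186.3]],.096);print(P.round(4),P.mean(0))
for a,b in((1,0),(2,3)): v=P[b]-P[a];print(np.degrees(np.arctan2(v[1],v[0])),np.linalg.norm(v))
print('knob tip/base',ray('side',[[190+(558-400)/2.222,130+216/2.222],[190+(588-400)/2.222,130+207/2.222]],.0905))
E
python3 go.py .443 .101 .076 104.6
```

```text
[[ 0.4205  0.2442  0.096 ]
 [ 0.498  -0.0538  0.096 ]
 [ 0.6484 -0.0113  0.096 ]
 [ 0.5706  0.2861  0.096 ]] [0.53436231 0.11628684 0.096     ]
104.56364112082767 0.30792435609387214
104.64957048408827 0.3074907868646518
knob tip/base [[0.43200124 0.10360067 0.0905    ]
 [0.47002257 0.10163689 0.0905    ]]
t 1.78 pos [0.4281 0.1358 0.2176] yaw 103.8 F [-0.2 -0.4  0. ] op 0.603 ff 0.0 q7 [-0.11  0.49 -0.45  2.06  0.34  0.65  1.03]
shift cm [-0.63 -3.74 14.16] spin -0.8
```

```bash

python3 -m creep '[{"grip":0.2,"tx":-0.7,"ty":-2,"tz":0,"spin":-0.8},{"grip":0.2,"tx":0,"ty":-1.7,"tz":0,"spin":0},{"grip":0.2,"tx":0,"ty":0,"tz":3,"spin":0},{"grip":0.2,"tx":0,"ty":0,"tz":3,"spin":0},{"grip":0.2,"tx":0,"ty":0,"tz":3,"spin":0},{"grip":0.2,"tx":0,"ty":0,"tz":3,"spin":0},{"grip":0.2,"tx":0,"ty":0,"tz":2.2,"spin":0}]' 10
python3 -m creep '[{"grip":0.2},{"grip":-1},{"grip":-1},{"grip":-1},{"grip":-1},{"grip":-1},{"grip":-1}]' 10
python3 go.py .442 .101 .075 104.6
python3 - <<'E'
from h import *
q,_=optics.snapshot('side')
q=q[:,:,::-1]
cv2.imwrite('pics/side2.png',cv2.resize(q[130:290,190:370],(720,560)))
E
```

```text
clock: 2.37
tool_pos: [0.4437, 0.1016, 0.074]
eef_rot: [-0.127, 0.992, -0.0, -0.001]
contact_force: [-0.0, 0.2, -0.7]
opening: 0.597
finger_force: 0.0
t 2.37 pos [0.4437 0.1016 0.074 ] yaw 104.6 F [-0.   0.2 -0.7] op 0.597 ff 0.0 q7 [-0.2   0.75 -0.2   2.18  0.57  0.26  0.92]
shift cm [ 0.18 -0.02 -0.1 ] spin 0.0$[0]: bad value
```

View pics/side2.png

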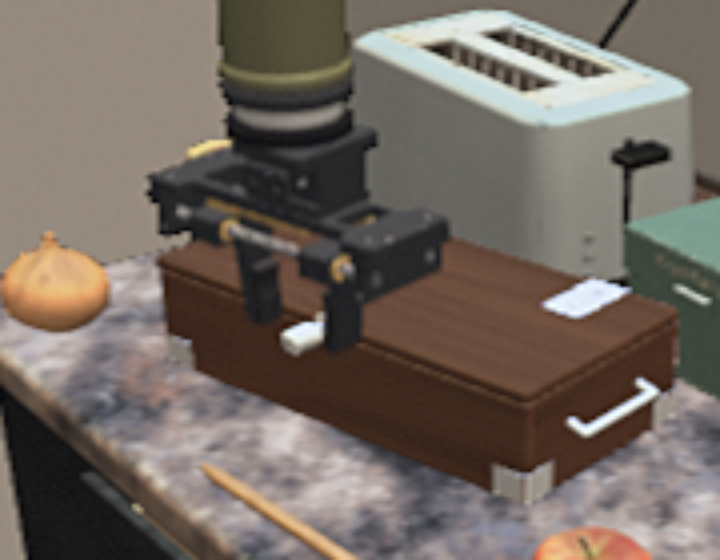

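The knob is between the fingers at (305,335) and its tip sticks out in front of them. I'll shift 4 mm outward and close.

```bash

python3 -m creep '[{"grip":0.2,"tx":0.4,"ty":0,"tz":-0.1,"spin":0},{"grip":-1,"tx":0,"ty":0,"tz":0,"spin":0},{"grip":-1,"tx":0,"ty":0,"tz":0,"spin":0},{"grip":-1,"tx":0,"ty":0,"tz":0,"spin":0},{"grip":-1,"tx":0,"ty":0,"tz":0,"spin":0},{"grip":-1,"tx":0,"ty":0,"tz":0,"spin":0},{"grip":-1,"tx":0,"ty":0,"tz":0,"spin":0},{"grip":-1,"tx":0,"ty":0,"tz":0,"spin":0}]' 10
python3 go.py .442 .101 .075 104.6
```

```text
clock: 3.08
tool_pos: [0.4402, 0.1039, 0.0772]
eef_rot: [-0.13, 0.992, 0.002, 0.001]
contact_force: [-4.6, 10.6, 4.2]
opening: 0.097
finger_force: 5.9
t 3.08 pos [0.4402 0.1039 0.0772] yaw 104.9 F [-4.6 10.6  4.2] op 0.097 ff 5.9 q7 [-0.2   0.74 -0.21  2.19  0.57  0.25  0.92]
shift cm [-0.1  -0.33  0.22] spin 0.3
```

```bash

python3 -m creep '[{"grip":-1,"tx":0,"ty":0.3,"tz":0,"spin":0},{"grip":-1,"tx":0,"ty":0,"tz":0,"spin":0},{"grip":-1,"tx":0,"ty":0,"tz":0,"spin":0}]' 10
python3 - <<'E'
from h import *
q,_=optics.snapshot('side')
q=q[:,:,::-1]
cv2.imwrite('pics/side3.png',cv2.resize(q[180:260,220:310],(630,560)))
E
```

```text
clock: 3.33
tool_pos: [0.44, 0.1043, 0.0774]
eef_rot: [-0.129, 0.992, 0.0, 0.001]
contact_force: [-0.8, 0.7, 5.9]
opening: 0.085
finger_force: 8.2
```

View pics/side3.png

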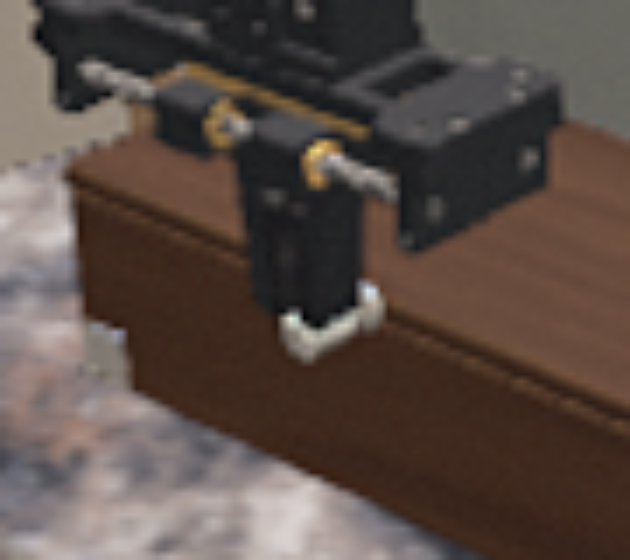

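The fingers closed high on the knob: the knob (300,335)–(370,305) shows below the tips. I'll open, go down 10 mm and close again.

```bash

python3 -m creep '[{"grip":0.1,"tx":0,"ty":0,"tz":0,"spin":0},{"grip":0.1,"tx":0,"ty":0,"tz":0,"spin":0},{"grip":0.1,"tx":0,"ty":0,"tz":0,"spin":0},{"grip":0.1,"tx":0,"ty":0,"tz":0,"spin":0}]' 10
python3 go.py .442 .101 .065 104.6
python3 -m creep '[{"grip":0.1,"tx":0,"ty":0,"tz":1,"spin":0},{"grip":-1,"tx":0,"ty":0,"tz":0,"spin":0},{"grip":-1,"tx":0,"ty":0,"tz":0,"spin":0},{"grip":-1,"tx":0,"ty":0,"tz":0,"spin":0},{"grip":-1,"tx":0,"ty":0,"tz":0,"spin":0},{"grip":-1,"tx":0,"ty":0,"tz":0,"spin":0},{"grip":-1,"tx":0,"ty":0,"tz":0,"spin":0},{"grip":-1,"tx":0,"ty":0,"tz":0,"spin":0}]' 10
python3 go.py .442 .101 .065 104.6
```

```text
clock: 3.72
tool_pos: [0.4395, 0.1036, 0.0768]
eef_rot: [-0.129, 0.992, -0.0, -0.0]
contact_force: [0.3, -0.8, 0.7]
opening: 0.362
finger_force: 0.0
t 3.72 pos [0.4395 0.1036 0.0768] yaw 104.8 F [ 0.3 -0.8  0.7] op 0.362 ff 0.0 q7 [-0.21  0.74 -0.2   2.19  0.57  0.25  0.92]
shift cm [-0.17 -0.31  1.18] spin 0.2
clock: 4.38
tool_pos: [0.4395, 0.1042, 0.067]
eef_rot: [-0.129, 0.992, 0.0, 0.0]
contact_force: [-1.0, 2.1, 1.7]
opening: 0.201
finger_force: 10.0
t 4.38 pos [0.4395 0.1042 0.067 ] yaw 104.8 F [-1.   2.1  1.7] op 0.201 ff 10.0 q7 [-0.23  0.76 -0.18  2.2   0.58  0.22  0.91]
shift cm [-0.16 -0.37  0.2 ] spin 0.2
```

```bash

python3 - <<'E'
from h import *
q,d=optics.snapshot('side')
q=q[:,:,::-1].copy()
s=r.get_state();p=s['tool_pos']
big=cv2.resize(q[180:260,220:310],(630,560))
for z,c in((0,(0,0,255)),(.0187,(0,255,0))):
    u=(proj('side',p+[0,0,z])[0]-[220,180]+.5)*7;print(u);cv2.circle(big,tuple(int(v) for v in u),4,c,1)
cv2.imwrite('pics/side4.png',big)
E
```

```text
[312.2468629  384.74442783]
[309.42244713 339.18332084]
```

View pics/side4.png

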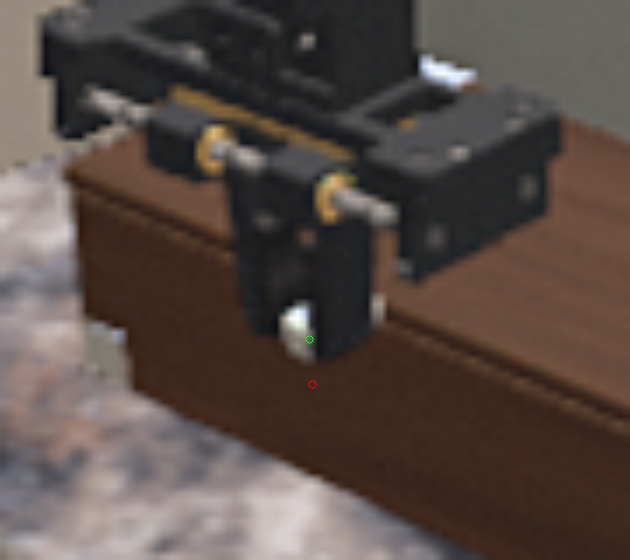

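The tips (about y=348) end a little below the knob axis (about y=322), roughly 10 mm short of the reported TCP. The knob now fills the 18 mm grip, so I'll work out the arc.

```bash
python3 - <<'E'
import numpy as np
t=np.linspace(0,1.70,17);x=-(180*np.cos(t)-6.5*np.sin(t));z=180*np.sin(t)+6.5*np.cos(t)
print(np.c_[t[1:],-np.diff(x)/10,-np.diff(z)/10].round(2))
E
```

```text
[[ 0.11 -0.17 -1.91]
 [ 0.21 -0.37 -1.88]
 [ 0.32 -0.57 -1.83]
 [ 0.42 -0.76 -1.76]
 [ 0.53 -0.94 -1.67]
 [ 0.64 -1.11 -1.56]
 [ 0.74 -1.27 -1.43]
 [ 0.85 -1.42 -1.29]
 [ 0.96 -1.54 -1.13]
 [ 1.06 -1.65 -0.96]
 [ 1.17 -1.75 -0.78]
 [ 1.27 -1.82 -0.59]
 [ 1.38 -1.87 -0.39]
 [ 1.49 -1.9  -0.19]
 [ 1.59 -1.91  0.01]
 [ 1.7  -1.9   0.21]]
```

```bash
python3 -m creep '[{"grip":-1,"tx":-0.17,"ty":0,"tz":-1.91,"spin":0},{"grip":-1,"tx":-0.37,"ty":0,"tz":-1.88,"spin":0},{"grip":-1,"tx":-0.57,"ty":0,"tz":-1.83,"spin":0},{"grip":-1,"tx":0,"ty":0,"tz":0,"spin":0}]' 15
python3 go.py .5 .1 .2 104.6
```

```text
clock: 4.77
tool_pos: [0.4509, 0.1071, 0.1253]
eef_rot: [-0.128, 0.992, 0.0, 0.001]
contact_force: [-2.6, 1.8, -0.7]
opening: 0.198
finger_force: 15.0
t 4.77 pos [0.4509 0.1071 0.1253] yaw 104.8 F [-2.6  1.8 -0.7] op 0.198 ff 15.0 q7 [-0.13  0.66 -0.33  2.13  0.5   0.42  0.98]
shift cm [-4.58 -1.93 -7.46] spin 0.2
```

```bash
python3 -m creep '[{"grip":-1,"tx":-0.76,"ty":0,"tz":-1.76,"spin":0},{"grip":-1,"tx":-0.94,"ty":0,"tz":-1.67,"spin":0},{"grip":-1,"tx":-1.11,"ty":0,"tz":-1.56,"spin":0},{"grip":-1,"tx":-1.27,"ty":0,"tz":-1.43,"spin":0},{"grip":-1,"tx":-1.42,"ty":0,"tz":-1.29,"spin":0},{"grip":-1,"tx":0,"ty":0,"tz":0,"spin":0}]' 15
python3 -m creep '[{"grip":-1,"tx":-1.54,"ty":0,"tz":-1.13,"spin":0},{"grip":-1,"tx":-1.65,"ty":0,"tz":-0.96,"spin":0},{"grip":-1,"tx":-1.75,"ty":0,"tz":-0.78,"spin":0},{"grip":-1,"tx":-1.82,"ty":0,"tz":-0.59,"spin":0},{"grip":-1,"tx":0,"ty":0,"tz":0,"spin":0}]' 15
python3 go.py .5 .1 .2 104.6
python3 - <<'E'
from h import *
q,d=optics.snapshot('side')
cv2.imwrite('pics/side5.png',q[100:300,170:420,::-1])
E
```

```text
clock: 5.27
tool_pos: [0.5042, 0.1208, 0.2019]
eef_rot: [-0.128, 0.992, -0.0, 0.0]
contact_force: [-5.9, 0.1, 5.9]
opening: 0.193
finger_force: 15.0
clock: 5.68
tool_pos: [0.5726, 0.1383, 0.2368]
eef_rot: [-0.128, 0.992, 0.0, 0.003]
contact_force: [-3.0, -1.2, 13.9]
opening: 0.195
finger_force: 15.0
t 5.68 pos [0.5726 0.1383 0.2368] yaw 104.7 F [-3.  -1.2 13.9] op 0.195 ff 15.0 q7 [-0.05  0.64 -0.47  1.65  0.35  0.92  1.18]
shift cm [ 8.02 -1.87  3.64] spin 0.1
```

View pics/side5.png

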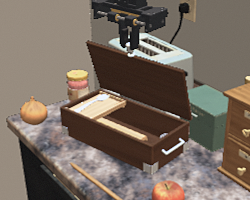

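The lid stands at about 70° with the knob still held, and the pin and tray show inside the box. I'll carry on to the stop.

```bash
python3 -m creep '[{"grip":-1,"tx":-1.87,"ty":0,"tz":-0.55,"spin":0},{"grip":-1,"tx":-1.9,"ty":0,"tz":-0.25,"spin":0},{"grip":-1,"tx":-1.91,"ty":0,"tz":0,"spin":0},{"grip":-1,"tx":-1.9,"ty":0,"tz":0.2,"spin":0},{"grip":-1,"tx":0,"ty":0,"tz":0,"spin":0},{"grip":-1,"tx":0,"ty":0,"tz":0,"spin":0}]' 15
python3 go.py .5 .1 .2 104.6
```

```text
clock: 6.23
tool_pos: [0.6448, 0.1568, 0.2411]
eef_rot: [-0.128, 0.992, -0.0, 0.002]
contact_force: [1.0, -1.7, 5.7]
opening: 0.194
finger_force: 15.0
t 6.23 pos [0.6448 0.1568 0.2411] yaw 104.7 F [ 1.  -1.7  5.7] op 0.194 ff 15.0 q7 [-0.08  0.74 -0.45  1.41  0.35  1.07  1.23]
shift cm [15.46 -1.82  4.04] spin 0.1
```

```bash
python3 -m creep '[{"grip":-1,"tx":-0.4,"ty":0,"tz":0,"spin":0},{"grip":-1,"tx":-0.4,"ty":0,"tz":0.05,"spin":0},{"grip":-1,"tx":0,"ty":0,"tz":0,"spin":0},{"grip":-1,"tx":0,"ty":0,"tz":0,"spin":0}]' 15
python3 go.py .5 .1 .2 104.6
```

```text
clock: 6.57
tool_pos: [0.6481, 0.1576, 0.2404]
eef_rot: [-0.128, 0.992, -0.001, -0.002]
contact_force: [-6.2, -2.9, 8.9]
opening: 0.193
finger_force: 15.0
t 6.57 pos [0.6481 0.1576 0.2404] yaw 104.7 F [-6.2 -2.9  8.9] op 0.193 ff 15.0 q7 [-0.08  0.75 -0.45  1.38  0.35  1.09  1.24]
shift cm [15.77 -1.79  4.12] spin 0.1
```

Only 3 mm of the 8 mm push was made and the back force rose, so the lid is on its stop. I'll release it and rise.

```bash
python3 -m creep '[{"grip":-1,"tx":0.3,"ty":0,"tz":0,"spin":0},{"grip":0.3,"tx":0,"ty":0,"tz":0,"spin":0},{"grip":0.3,"tx":0,"ty":0,"tz":0,"spin":0},{"grip":0.3,"tx":0,"ty":0,"tz":0,"spin":0},{"grip":0.3,"tx":0,"ty":0,"tz":-2.5,"spin":0},{"grip":0.3,"tx":0,"ty":0,"tz":-2.5,"spin":0},{"grip":0.3,"tx":0,"ty":0,"tz":-2.5,"spin":0}]' 15
python3 -m creep '[{"grip":0.3,"tx":3,"ty":0,"tz":-1,"spin":0},{"grip":0.3,"tx":3.5,"ty":0,"tz":0,"spin":0},{"grip":0.3,"tx":3.5,"ty":0,"tz":0,"spin":0},{"grip":0.3,"tx":3.5,"ty":0,"tz":0,"spin":0},{"grip":0.3,"tx":3.5,"ty":0,"tz":0,"spin":0},{"grip":0.3,"tx":3.5,"ty":0,"tz":0,"spin":0},{"grip":0.3,"tx":3.5,"ty":0,"tz":0,"spin":0},{"grip":0.3,"tx":0,"ty":0,"tz":0,"spin":0}]' 15
python3 go.py .5 .1 .2 104.6
python3 - <<'E'
from h import *
q,d=optics.snapshot('side');p,_=optics.snapshot('top')
cv2.imwrite('pics/side6.png',q[:,:,::-1]);cv2.imwrite('pics/top6.png',p[:,:,::-1])
cv2.imwrite('pics/m6.png',np.hstack([cv2.resize(p[150:290,170:350,::-1],(400,311)),cv2.resize(q[130:270,200:380,::-1],(400,311))]))
E
```

```text
clock: 7.15
tool_pos: [0.6465, 0.1582, 0.315]
eef_rot: [-0.129, 0.992, -0.0, -0.001]
contact_force: [1.2, 0.6, -0.4]
opening: 0.624
finger_force: 0.0
clock: 7.82
tool_pos: [0.407, 0.0942, 0.324]
eef_rot: [-0.129, 0.992, -0.002, -0.004]
contact_force: [-0.2, 0.1, -0.4]
opening: 0.65
finger_force: 0.0
t 7.82 pos [0.407  0.0942 0.324 ] yaw 104.9 F [-0.2  0.1 -0.4] op 0.65 ff 0.0 q7 [ 0.07  0.31 -0.55  1.97  0.2   0.93  1.25]
shift cm [-9.25 -1.78 12.33] spin 0.3
```

View pics/m6.png

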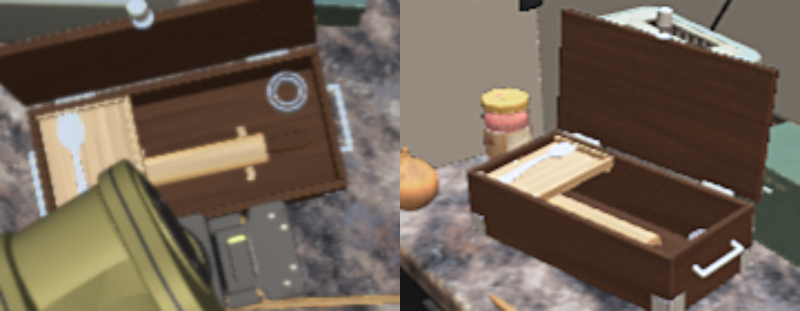

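The lid stands open on its stop. In the top crop the pin's barrel end is at (268,147) and its left visible part at about (147,170). The right rest's prongs are at (243,130) and (250,172), and the cutters at (288,91).

```bash
python3 - <<'E'
from h import *
f=lambda u,v:[170+u/2.2222,150+v/2.2222]
def show(n,P):
    for p in np.atleast_2d(P): print(n,p.round(4),'box-ish along x,y:',(p[0]*.968+p[1]*.252).round(4),(-p[0]*.252+p[1]*.968).round(4))
show('pin axis',ray('top',[f(268,147),f(147,170)],.045))
show('rest',ray('top',[f(246,151)],.026)); show('cutter',ray('top',[f(288,91)],.038))
show('rim corners FR,BR',ray('top',[f(345,188),f(318,57)],.084))
g=lambda u,v:[200+(u-400)/2.2222,130+v/2.2222]
show('side rim FL,FR,BR',ray('side',[g(470,175),g(667,261),g(752,203)],.084))
show('side pin end',ray('side',[g(655,240)],.04))
E
```

```text
pin axis [0.5496 0.0426 0.045 ] box-ish along x,y: 0.5428 -0.0973
pin axis [0.5203 0.1748 0.045 ] box-ish along x,y: 0.5477 0.0381
rest [0.5466 0.0679 0.026 ] box-ish along x,y: 0.5462 -0.072
cutter [0.6139 0.0227 0.038 ] box-ish along x,y: 0.5999 -0.1328
rim corners FR,BR [ 0.5038 -0.0424  0.084 ] box-ish along x,y: 0.477 -0.168
rim corners FR,BR [ 0.644  -0.0097  0.084 ] box-ish along x,y: 0.6209 -0.1716
side rim FL,FR,BR [0.4253 0.2471 0.084 ] box-ish along x,y: 0.474 0.132
side rim FL,FR,BR [ 0.4996 -0.0503  0.084 ] box-ish along x,y: 0.471 -0.1746
side rim FL,FR,BR [ 0.6542 -0.0057  0.084 ] box-ish along x,y: 0.6319 -0.1704
side pin end [0.5587 0.0525 0.04  ] box-ish along x,y: 0.5541 -0.09
```

```bash
python3 - <<'E'
from h import *
s=r.get_state();p=s['tool_pos'];M=R.from_quat(s['eef_rot']).as_matrix()
for n in('side','top'):
    q,d=optics.snapshot(n);c=optics.get_calibration(n);E=c['extrinsics']
    v,u=np.nonzero(d>0);Z=d[v,u]
    K=np.array([[c['fx'],0,c['cx']],[0,c['fy'],c['cy']],[0,0,1]])
    x=cv2.undistortPoints(np.c_[u,v].astype(float).reshape(-1,1,2),K,c['D']).reshape(-1,2)
    X=(np.c_[x,np.ones(len(x))]*Z[:,None]-E[:3,3])@E[:3,:3]
    L=(X-p)@M
    k=(abs(L[:,0])<.06)&(abs(L[:,1])<.12)&(L[:,2]<.05)&(L[:,2]>-.2); L=L[k];print(n,k.sum(),proj(n,p))
    for lo in np.arange(-.15,.05,.01):
        a=L[(L[:,2]>=lo)&(L[:,2]<lo+.01)]
        if len(a): print('z',lo.round(3),len(a),'x',a[:,0].min().round(3),a[:,0].max().round(3),'y',a[:,1].min().round(3),a[:,1].max().round(3))
E
```

```text
side 3933 [[249.57258955 137.40679112]]
z -0.15 187 x -0.019 0.028 y -0.044 0.017
z -0.14 189 x -0.021 0.027 y -0.045 0.016
z -0.13 654 x -0.033 0.039 y -0.097 0.092
z -0.12 339 x -0.033 0.038 y -0.096 0.09
z -0.11 417 x -0.034 0.039 y -0.094 0.091
z -0.1 402 x -0.033 0.04 y -0.088 0.084
z -0.09 189 x -0.035 0.037 y -0.089 0.085
z -0.08 75 x -0.009 0.015 y -0.049 0.051
z -0.07 109 x -0.009 0.014 y -0.049 0.047
z -0.06 104 x -0.007 0.014 y -0.048 0.042
z -0.05 105 x -0.009 0.014 y -0.048 0.045
z -0.04 99 x -0.007 0.014 y -0.046 0.042
z -0.03 87 x -0.01 0.014 y -0.045 0.042
top 1753 [[252.25752805 271.37471657]]
z -0.15 17 x -0.019 0.018 y -0.043 -0.043
z -0.14 40 x -0.033 0.034 y -0.096 -0.041
z -0.13 1034 x -0.035 0.034 y -0.096 -0.042
z -0.12 51 x -0.032 0.034 y -0.096 -0.044
z -0.11 329 x -0.034 0.033 y -0.064 -0.038
z -0.1 12 x -0.032 0.026 y -0.066 -0.062
z -0.09 1 x 0.012 0.012 y -0.062 -0.062
```

```bash
python3 -m creep '[{"grip":0.3,"tx":0,"ty":0,"tz":0,"spin":7},{"grip":0.3,"tx":0,"ty":0,"tz":0,"spin":7},{"grip":0.3,"tx":0,"ty":0,"tz":0,"spin":7},{"grip":0.3,"tx":0,"ty":0,"tz":0,"spin":7},{"grip":0.3,"tx":0,"ty":0,"tz":0,"spin":7},{"grip":0.3,"tx":0,"ty":0,"tz":0,"spin":7},{"grip":0.3,"tx":0,"ty":0,"tz":0,"spin":7},{"grip":0.3,"tx":0,"ty":0,"tz":0,"spin":7}]' 5
python3 -m creep '[{"grip":0.3,"tx":0,"ty":0,"tz":0,"spin":7},{"grip":0.3,"tx":0,"ty":0,"tz":0,"spin":7},{"grip":0.3,"tx":0,"ty":0,"tz":0,"spin":7},{"grip":0.3,"tx":0,"ty":0,"tz":0,"spin":7},{"grip":0.3,"tx":0,"ty":0,"tz":0,"spin":6.2},{"grip":0.3,"tx":0,"ty":0,"tz":0,"spin":0}]' 5
python3 -m creep '[{"grip":0.3,"tx":-1,"ty":3,"tz":0,"spin":0},{"grip":0.3,"tx":-1,"ty":3,"tz":0,"spin":0},{"grip":0.3,"tx":-1,"ty":3,"tz":0,"spin":0},{"grip":0.3,"tx":-0.7,"ty":2.9,"tz":0,"spin":0},{"grip":0.3,"tx":0,"ty":0,"tz":3,"spin":0},{"grip":0.3,"tx":0,"ty":0,"tz":3,"spin":0},{"grip":0.3,"tx":0,"ty":0,"tz":3,"spin":0},{"grip":0.3,"tx":0,"ty":0,"tz":0,"spin":0}]' 5
python3 go.py .532 .089 .006 14.6
```

```text
clock: 8.68
tool_pos: [0.4165, 0.098, 0.325]
eef_rot: [0.355, 0.935, 0.0, 0.0]
contact_force: [0.2, -0.1, -1.3]
opening: 0.65
finger_force: 0.0
clock: 9.18
tool_pos: [0.4164, 0.0979, 0.325]
eef_rot: [0.613, 0.79, 0.0, 0.0]
contact_force: [0.3, 0.5, 0.3]
opening: 0.652
finger_force: 0.0
clock: 9.85
tool_pos: [0.5365, 0.0907, 0.2297]
eef_rot: [0.61, 0.792, -0.004, -0.003]
contact_force: [-0.5, -0.7, -0.2]
opening: 0.649
finger_force: 0.0
t 9.85 pos [0.5365 0.0907 0.2297] yaw 14.8 F [-0.5 -0.7 -0.2] op 0.649 ff 0.0 q7 [-0.16  0.57 -0.14  1.79  0.11  0.8  -0.1 ]
shift cm [-0.06 -0.24 22.38] spin 0.2
```

```bash
python3 -m creep '[{"grip":0.3,"tx":0,"ty":-0.3,"tz":3,"spin":0},{"grip":0.3,"tx":0,"ty":0,"tz":3,"spin":0},{"grip":0.3,"tx":0,"ty":0,"tz":3,"spin":0},{"grip":0.3,"tx":0,"ty":0,"tz":3,"spin":0},{"grip":0.3,"tx":0,"ty":0,"tz":3,"spin":0},{"grip":0.3,"tx":0,"ty":0,"tz":1,"spin":0},{"grip":0.3,"tx":0,"ty":0,"tz":0,"spin":0},{"grip":0.3,"tx":0,"ty":0,"tz":0,"spin":0}]' 5
python3 go.py .532 .089 .006 14.6
python3 - <<'E'
from h import *
q,d=optics.snapshot('side')
cv2.imwrite('pics/side7.png',cv2.resize(q[120:270,220:370,::-1],(600,600)))
E
```

```text
clock: 10.52
tool_pos: [0.5377, 0.091, 0.0761]
eef_rot: [0.611, 0.791, 0.001, 0.0]
contact_force: [-0.4, 0.0, -1.0]
opening: 0.65
finger_force: 0.0
t 10.52 pos [0.5377 0.091  0.0761] yaw 14.6 F [-0.4  0.  -1. ] op 0.65 ff 0.0 q7 [-0.2   0.8  -0.09  1.92  0.17  0.42 -0.16]
shift cm [-0.05 -0.61  7.01] spin 0.0
```

View pics/side7.png

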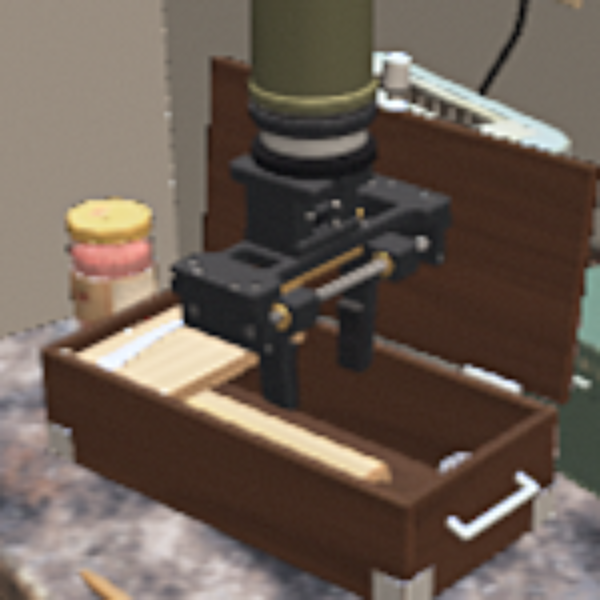

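```bash
python3 - <<'E'
from h import *
g=lambda u,v:[220+u/4,120+v/4]
def b(P):
    for p in np.atleast_2d(P): print(p.round(4),'L',(p[0]*.968+p[1]*.252).round(4),'lat',(-p[0]*.252+p[1]*.968).round(4))
b(ray('side',[g(281,402),g(355,368)],.096)); b(r.get_state()['tool_pos'])
print('pin barrel end, near tray');b(ray('side',[g(378,475),g(215,398)],.042))
print('front rim inner, back rim inner at right'); b(ray('side',[g(410,508),g(550,408)],.084))
print('lid foot');b(ray('side',[g(572,400)],.084))
E
```

```text
[0.504  0.0817 0.096 ] L 0.5085 lat -0.0479
[0.5682 0.092  0.096 ] L 0.5732 lat -0.0542
[0.5382 0.0911 0.0768] L 0.5439 lat -0.0475
pin barrel end, near tray
[0.554 0.047 0.042] L 0.5481 lat -0.0941
[0.5244 0.1968 0.042 ] L 0.5572 lat 0.0584
front rim inner, back rim inner at right
[ 0.5053 -0.052   0.084 ] L 0.476 lat -0.1776
[ 0.6501 -0.007   0.084 ] L 0.6276 lat -0.1706
lid foot
[ 0.6684 -0.0071  0.084 ] L 0.6453 lat -0.1753
```

The fingers straddle the pin just right of the tray, with tips at (281,402) and (355,368), and clear the lid and tray. I'll go down in small steps and watch the force.

```bash
python3 -m creep '[{"grip":0.3,"tx":0,"ty":-0.1,"tz":2.5,"spin":0},{"grip":0.3,"tx":0,"ty":0,"tz":2,"spin":0},{"grip":0.3,"tx":0,"ty":0,"tz":1,"spin":0},{"grip":0.3,"tx":0,"ty":0,"tz":0,"spin":0}]' 5
python3 -m creep '[{"grip":0.3,"tx":0,"ty":0,"tz":0.7,"spin":0},{"grip":0.3,"tx":0,"ty":0,"tz":0.6,"spin":0},{"grip":0.3,"tx":0,"ty":0,"tz":0,"spin":0}]' 5
python3 go.py .535 .09 .006 14.6
```

```text
clock: 10.9
tool_pos: [0.5356, 0.0905, 0.02]
eef_rot: [0.611, 0.791, -0.0, -0.0]
contact_force: [-0.3, 0.3, 0.3]
opening: 0.651
finger_force: 0.0
clock: 11.15
tool_pos: [0.5357, 0.0904, 0.0072]
eef_rot: [0.612, 0.791, 0.0, 0.0]
contact_force: [-0.1, -0.2, 0.3]
opening: 0.652
finger_force: 0.0
t 11.15 pos [0.5357 0.0904 0.0072] yaw 14.6 F [-0.1 -0.2  0.3] op 0.652 ff 0.0 q7 [-0.21  0.92 -0.06  1.95  0.18  0.28 -0.18]
shift cm [-0.02 -0.08  0.12] spin -0.0
```

```bash
python3 -m creep '[{"grip":-1,"tx":0,"ty":0,"tz":0,"spin":0},{"grip":-1,"tx":0,"ty":0,"tz":0,"spin":0},{"grip":-1,"tx":0,"ty":0,"tz":0,"spin":0},{"grip":-1,"tx":0,"ty":0,"tz":0,"spin":0},{"grip":-1,"tx":0,"ty":0,"tz":0,"spin":0},{"grip":-1,"tx":0,"ty":0,"tz":0,"spin":0},{"grip":-1,"tx":0,"ty":0,"tz":0,"spin":0},{"grip":-1,"tx":0,"ty":0,"tz":0,"spin":0}]' 5
python3 go.py .535 .09 .006 14.6
```

```text
clock: 11.82
tool_pos: [0.5389, 0.0913, 0.0081]
eef_rot: [0.612, 0.791, 0.003, 0.002]
contact_force: [5.4, 1.3, 2.1]
opening: 0.385
finger_force: 5.0
t 11.82 pos [0.5389 0.0913 0.0081] yaw 14.6 F [5.4 1.3 2.1] op 0.385 ff 5.0 q7 [-0.21  0.92 -0.06  1.94  0.18  0.28 -0.18]
shift cm [-0.03 -0.41  0.21] spin -0.0
```

```bash
cat > pin.py <<'E'
from h import *
s=r.get_state()
for n in('side','top'):
    q,d=optics.snapshot(n);q=q.astype(int);c=optics.get_calibration(n);E=c['extrinsics']
    v,u=np.nonzero((d>0)&(q[:,:,0]>130)&(q[:,:,0]-q[:,:,2]>35)&(q[:,:,0]-q[:,:,1]<60));Z=d[v,u]
    K=np.array([[c['fx'],0,c['cx']],[0,c['fy'],c['cy']],[0,0,1]])
    x=cv2.undistortPoints(np.c_[u,v].astype(float).reshape(-1,1,2),K,c['D']).reshape(-1,2)
    X=(np.c_[x,np.ones(len(x))]*Z[:,None]-E[:3,3])@E[:3,:3]
    B=np.c_[X[:,0]*.968+X[:,1]*.252-.553,-X[:,0]*.252+X[:,1]*.968+.0135,X[:,2]]*1000
    t=s['tool_pos'];g=np.array([t[0]*.968+t[1]*.252-.553,-t[0]*.252+t[1]*.968+.0135])*1000
    k=(abs(B[:,0]-g[0])<35)&(B[:,1]<g[1]+150)&(B[:,1]>g[1]-150)&(B[:,2]>15)&(B[:,2]<400); k&=~((B[:,1]>40)&(B[:,2]<105)&(B[:,2]>65))
    B=B[k]
    print(n,len(B),'tool box-xy',g.round(0),'z',(t[2]*1000).round(0))
    for lo in np.arange(-300,200,20):
        a=B[(B[:,1]>=lo)&(B[:,1]<lo+20)]
        if len(a)>5: print('  y',lo+10,len(a),'x med',np.median(a[:,0]).round(0),'z 10/50/90%',np.percentile(a[:,2],[10,50,90]).round(0),'ymin',a[:,1].min().round(0))
E
python3 pin.py
python3 -m creep '[{"grip":-1,"tx":0,"ty":0,"tz":-0.5,"spin":0},{"grip":-1,"tx":0,"ty":0,"tz":-0.5,"spin":0},{"grip":-1,"tx":0,"ty":0,"tz":-0.5,"spin":0},{"grip":-1,"tx":0,"ty":0,"tz":-0.5,"spin":0},{"grip":-1,"tx":0,"ty":0,"tz":0,"spin":0},{"grip":-1,"tx":0,"ty":0,"tz":0,"spin":0}]' 6
python3 pin.py
```

```text
side 237 tool box-xy [ -8. -34.] z 8.0
  y -90 21 x med -12.0 z 10/50/90% [ 40.  49. 387.] ymin -85.0
  y -70 88 x med -14.0 z 10/50/90% [ 48. 172. 316.] ymin -80.0
  y -50 86 x med -27.0 z 10/50/90% [ 49. 120. 316.] ymin -60.0
  y -30 33 x med -30.0 z 10/50/90% [ 50. 315. 316.] ymin -40.0
  y -10 9 x med -37.0 z 10/50/90% [314. 315. 317.] ymin -19.0
top 14 tool box-xy [ -8. -34.] z 8.0
  y -70 11 x med -7.0 z 10/50/90% [ 41. 388. 392.] ymin -80.0
clock: 12.42
tool_pos: [0.5349, 0.09, 0.0274]
eef_rot: [0.612, 0.791, -0.0, -0.0]
contact_force: [0.4, -0.5, -0.5]
opening: 0.384
finger_force: 5.9
side 344 tool box-xy [-13. -34.] z 27.0
  y -90 11 x med -17.0 z 10/50/90% [48. 54. 70.] ymin -88.0
  y -70 149 x med -24.0 z 10/50/90% [ 59.  72. 333.] ymin -80.0
  y -50 116 x med -28.0 z 10/50/90% [ 62.  75. 335.] ymin -60.0
  y -30 35 x med -36.0 z 10/50/90% [ 69. 334. 336.] ymin -40.0
  y -10 12 x med -36.0 z 10/50/90% [ 57. 335. 336.] ymin -19.0
  y 10 6 x med -25.0 z 10/50/90% [54. 55. 56.] ymin 0.0
  y 30 6 x med -22.0 z 10/50/90% [51. 53. 54.] ymin 24.0
top 0 tool box-xy [-13. -34.] z 27.0
```

It is pivoting as wanted, with the right side higher. I'll lift further.

```bash
sed -i 's/(B\[:,2\]<400)/(B[:,2]<t[2]*1000+75)/' pin.py
python3 -m creep '[{"grip":-1,"tx":0,"ty":0,"tz":-0.5,"spin":0},{"grip":-1,"tx":0,"ty":0,"tz":-0.5,"spin":0},{"grip":-1,"tx":0,"ty":0,"tz":-0.5,"spin":0},{"grip":-1,"tx":0,"ty":0,"tz":-0.4,"spin":0},{"grip":-1,"tx":0,"ty":0,"tz":0,"spin":0},{"grip":-1,"tx":0,"ty":0,"tz":0,"spin":0}]' 6
python3 pin.py
```

```text
clock: 13.02
tool_pos: [0.5358, 0.0903, 0.0466]
eef_rot: [0.612, 0.791, 0.0, 0.0]
contact_force: [0.7, -0.3, -1.1]
opening: 0.383
finger_force: 6.0
side 312 tool box-xy [-12. -34.] z 47.0
  y -90 10 x med -14.0 z 10/50/90% [74. 77. 96.] ymin -85.0
  y -70 105 x med -22.0 z 10/50/90% [78. 92. 99.] ymin -80.0
  y -50 63 x med -25.0 z 10/50/90% [75. 88. 94.] ymin -59.0
  y -10 15 x med -26.0 z 10/50/90% [60. 68. 74.] ymin -9.0
  y 10 41 x med -26.0 z 10/50/90% [58. 65. 71.] ymin 1.0
  y 30 34 x med -22.0 z 10/50/90% [56. 62. 67.] ymin 20.0
  y 50 25 x med -19.0 z 10/50/90% [54. 58. 61.] ymin 41.0
  y 70 14 x med -17.0 z 10/50/90% [50. 52. 56.] ymin 61.0
top 0 tool box-xy [-12. -34.] z 47.0
```

```bash
python3 -m creep '[{"grip":-1,"tx":0,"ty":0,"tz":-0.3,"spin":0},{"grip":-1,"tx":0,"ty":0,"tz":-0.3,"spin":0},{"grip":-1,"tx":0,"ty":0,"tz":0,"spin":0},{"grip":-1,"tx":0,"ty":0,"tz":0,"spin":0}]' 6
python3 pin.py; python3 - <<'E'
from h import *
print(ray('top',[[360,183],[440,188]],0),ray('top',[[368,167]],.2),ray('side',[[390,268]],0))
E
```

```text
clock: 13.45
tool_pos: [0.5355, 0.0903, 0.0524]
eef_rot: [0.612, 0.791, 0.0, 0.0]
contact_force: [-0.0, -0.5, -1.0]
opening: 0.383
finger_force: 6.0
side 321 tool box-xy [-12. -34.] z 52.0
  y -90 12 x med -16.0 z 10/50/90% [ 81.  85. 104.] ymin -88.0
  y -70 101 x med -22.0 z 10/50/90% [ 85. 100. 108.] ymin -80.0
  y -50 67 x med -26.0 z 10/50/90% [ 82.  94. 102.] ymin -60.0
  y -10 15 x med -28.0 z 10/50/90% [66. 74. 77.] ymin -10.0
  y 10 46 x med -26.0 z 10/50/90% [59. 69. 77.] ymin 0.0
  y 30 41 x med -24.0 z 10/50/90% [58. 64. 71.] ymin 20.0
  y 50 23 x med -21.0 z 10/50/90% [55. 60. 62.] ymin 42.0
  y 70 12 x med -18.0 z 10/50/90% [50. 54. 57.] ymin 61.0
top 0 tool box-xy [-12. -34.] z 52.0
[[ 0.64577529 -0.13076389  0.        ]
 [ 0.63958643 -0.33864628  0.        ]] [[ 0.64296108 -0.12680315  0.2       ]] [[ 0.66378087 -0.12161333  0.        ]]
```

The pin is slanted at about 0.36 with clearance under the tray edge. I'll tighten to 25 N and draw it out along its own axis, edging slightly forward away from the lid.

```bash
python3 -m creep '[{"grip":-1,"tx":0,"ty":0,"tz":0,"spin":0},{"grip":-1,"tx":0,"ty":0,"tz":0,"spin":0},{"grip":-1,"tx":-1,"ty":-0.2,"tz":-0.35,"spin":0},{"grip":-1,"tx":-1,"ty":-0.2,"tz":-0.35,"spin":0},{"grip":-1,"tx":-1,"ty":-0.2,"tz":-0.36,"spin":0},{"grip":-1,"tx":-1,"ty":-0.2,"tz":-0.36,"spin":0},{"grip":-1,"tx":0,"ty":0,"tz":0,"spin":0}]' 25
python3 pin.py
```

```text
clock: 14.13
tool_pos: [0.5383, 0.0451, 0.0673]
eef_rot: [0.614, 0.79, -0.001, 0.001]
contact_force: [0.0, -0.3, -1.4]
opening: 0.378
finger_force: 25.0
side 389 tool box-xy [-21. -79.] z 67.0
  y -130 37 x med -30.0 z 10/50/90% [ 98. 103. 117.] ymin -133.0
  y -110 92 x med -32.0 z 10/50/90% [105. 116. 122.] ymin -120.0
  y -90 55 x med -34.0 z 10/50/90% [100. 111. 118.] ymin -100.0
  y -50 31 x med -36.0 z 10/50/90% [79. 88. 93.] ymin -57.0
  y -30 51 x med -34.0 z 10/50/90% [74. 82. 90.] ymin -39.0
  y -10 56 x med -34.0 z 10/50/90% [67. 76. 84.] ymin -20.0
  y 10 37 x med -33.0 z 10/50/90% [64. 71. 75.] ymin 1.0
  y 30 25 x med -28.0 z 10/50/90% [61. 65. 69.] ymin 21.0
top 105 tool box-xy [-21. -79.] z 67.0
  y 30 84 x med -19.0 z 10/50/90% [57. 64. 70.] ymin 20.0
  y 50 20 x med -12.0 z 10/50/90% [18. 37. 63.] ymin 40.0
```

```bash
python3 -m creep '[{"grip":-1,"tx":-1,"ty":-0.1,"tz":-0.37,"spin":0},{"grip":-1,"tx":-1,"ty":-0.1,"tz":-0.37,"spin":0},{"grip":-1,"tx":-1,"ty":0,"tz":-0.38,"spin":0},{"grip":-1,"tx":-1,"ty":0,"tz":-0.38,"spin":0},{"grip":-1,"tx":-1,"ty":0,"tz":-0.4,"spin":0},{"grip":-1,"tx":-1,"ty":0,"tz":-0.4,"spin":0},{"grip":-1,"tx":0,"ty":0,"tz":0,"spin":0}]' 25
python3 pin.py
```

```text
clock: 14.82
tool_pos: [0.5523, -0.0126, 0.0903]
eef_rot: [0.613, 0.79, -0.0, 0.001]
contact_force: [0.5, 0.7, -1.6]
opening: 0.378
finger_force: 25.0
side 475 tool box-xy [ -22. -138.] z 90.0
  y -190 32 x med -29.0 z 10/50/90% [120. 123. 131.] ymin -187.0
  y -170 99 x med -33.0 z 10/50/90% [129. 138. 145.] ymin -180.0
  y -150 63 x med -35.0 z 10/50/90% [124. 133. 139.] ymin -160.0
  y -110 36 x med -37.0 z 10/50/90% [103. 111. 117.] ymin -116.0
  y -90 62 x med -36.0 z 10/50/90% [ 96. 106. 113.] ymin -99.0
  y -70 61 x med -35.0 z 10/50/90% [ 89. 100. 107.] ymin -80.0
  y -50 60 x med -34.0 z 10/50/90% [80. 92. 99.] ymin -60.0
  y -30 57 x med -35.0 z 10/50/90% [72. 82. 90.] ymin -40.0
top 443 tool box-xy [ -22. -138.] z 90.0
  y -90 72 x med -25.0 z 10/50/90% [104. 110. 114.] ymin -93.0
  y -70 121 x med -23.0 z 10/50/90% [ 95. 103. 108.] ymin -80.0
  y -50 127 x med -23.0 z 10/50/90% [ 28.  95. 100.] ymin -60.0
  y -30 109 x med -23.0 z 10/50/90% [82. 88. 93.] ymin -40.0
  y -10 14 x med -21.0 z 10/50/90% [74. 82. 88.] ymin -20.0
```

The pin is clear of the tray, with its left tip at about y=+35 and z=50. I'll lift it, then level it by resting the drooping left handle lightly on the tray rim with a loose grip.

```bash
python3 -m creep '[{"grip":-1,"tx":0,"ty":0,"tz":-1.5,"spin":0},{"grip":-1,"tx":0,"ty":0,"tz":-1.5,"spin":0},{"grip":-1,"tx":0,"ty":0,"tz":-1.5,"spin":0},{"grip":-1,"tx":0,"ty":0,"tz":-1.5,"spin":0},{"grip":-1,"tx":0,"ty":0,"tz":-1.5,"spin":0},{"grip":-1,"tx":0,"ty":0,"tz":0,"spin":0}]' 25
python3 -m creep '[{"grip":-1,"tx":1,"ty":0,"tz":0,"spin":0},{"grip":-1,"tx":1,"ty":0,"tz":0,"spin":0},{"grip":-1,"tx":1,"ty":0,"tz":0,"spin":0},{"grip":-1,"tx":1,"ty":0,"tz":0,"spin":0},{"grip":-1,"tx":0.5,"ty":0,"tz":0,"spin":0},{"grip":-1,"tx":0,"ty":0,"tz":0,"spin":0}]' 25
python3 pin.py
```

```text
clock: 15.42
tool_pos: [0.5525, -0.0077, 0.1666]
eef_rot: [0.611, 0.792, 0.002, 0.001]
contact_force: [1.2, -0.1, -0.6]
opening: 0.379
finger_force: 25.0
clock: 15.92
tool_pos: [0.5389, 0.0372, 0.164]
eef_rot: [0.61, 0.792, 0.0, -0.001]
contact_force: [0.1, 0.1, -0.3]
opening: 0.379
finger_force: 25.0
side 458 tool box-xy [-22. -86.] z 164.0
  y -130 95 x med -30.0 z 10/50/90% [196. 209. 218.] ymin -135.0
  y -110 70 x med -36.0 z 10/50/90% [198. 208. 217.] ymin -120.0
  y -90 28 x med -35.0 z 10/50/90% [199. 207. 211.] ymin -99.0
  y -70 7 x med -36.0 z 10/50/90% [119. 186. 190.] ymin -63.0
  y -50 52 x med -37.0 z 10/50/90% [176. 184. 190.] ymin -60.0
  y -30 59 x med -37.0 z 10/50/90% [169. 178. 186.] ymin -39.0
  y -10 60 x med -36.0 z 10/50/90% [158. 168. 177.] ymin -20.0
  y 10 53 x med -36.0 z 10/50/90% [150. 160. 169.] ymin 0.0
  y 30 30 x med -35.0 z 10/50/90% [146. 155. 162.] ymin 20.0
top 313 tool box-xy [-22. -86.] z 164.0
  y -10 108 x med -23.0 z 10/50/90% [167. 172. 177.] ymin -18.0
  y 10 123 x med -24.0 z 10/50/90% [160. 166. 170.] ymin 0.0
  y 30 66 x med -24.0 z 10/50/90% [154. 160. 164.] ymin 20.0
  y 50 16 x med -17.0 z 10/50/90% [ 16.  23. 132.] ymin 49.0
```

```bash
python3 -m creep '[{"grip":-1,"tx":0,"ty":0,"tz":1,"spin":0},{"grip":-1,"tx":0,"ty":0,"tz":1,"spin":0},{"grip":-1,"tx":0,"ty":0,"tz":1,"spin":0},{"grip":-1,"tx":0,"ty":0,"tz":0.8,"spin":0},{"grip":-1,"tx":0,"ty":0,"tz":0,"spin":0}]' 25
python3 -m creep '[{"grip":-1,"tx":0,"ty":0,"tz":0,"spin":0},{"grip":-1,"tx":0,"ty":0,"tz":0.5,"spin":0},{"grip":-1,"tx":0,"ty":0,"tz":0.5,"spin":0},{"grip":-1,"tx":0,"ty":0,"tz":0.5,"spin":0},{"grip":-1,"tx":0,"ty":0,"tz":0.5,"spin":0},{"grip":-1,"tx":0,"ty":0,"tz":0,"spin":0}]' 6
python3 pin.py
```

```text
clock: 16.43
tool_pos: [0.5382, 0.0341, 0.1241]
eef_rot: [0.612, 0.791, -0.002, -0.001]
contact_force: [-0.3, 0.5, -1.4]
opening: 0.38
finger_force: 25.0
clock: 16.93
tool_pos: [0.5393, 0.0347, 0.1055]
eef_rot: [0.612, 0.791, -0.0, -0.0]
contact_force: [0.7, -0.7, -1.4]
opening: 0.384
finger_force: 6.0
side 479 tool box-xy [-22. -89.] z 106.0
  y -130 103 x med -31.0 z 10/50/90% [132. 148. 156.] ymin -139.0
  y -110 77 x med -36.0 z 10/50/90% [137. 147. 154.] ymin -120.0
  y -90 24 x med -33.0 z 10/50/90% [141. 149. 151.] ymin -100.0
  y -70 10 x med -38.0 z 10/50/90% [124. 129. 135.] ymin -66.0
  y -50 52 x med -37.0 z 10/50/90% [119. 128. 135.] ymin -60.0
  y -30 60 x med -35.0 z 10/50/90% [115. 124. 132.] ymin -40.0
  y -10 57 x med -37.0 z 10/50/90% [109. 118. 126.] ymin -20.0
  y 10 62 x med -36.0 z 10/50/90% [103. 113. 120.] ymin 0.0
  y 30 33 x med -34.0 z 10/50/90% [ 99. 111. 116.] ymin 20.0
top 325 tool box-xy [-22. -89.] z 106.0
  y -30 12 x med -18.0 z 10/50/90% [125. 128. 130.] ymin -22.0
  y -10 114 x med -24.0 z 10/50/90% [117. 124. 128.] ymin -20.0
  y 10 118 x med -24.0 z 10/50/90% [112. 118. 122.] ymin 0.0
  y 30 72 x med -23.0 z 10/50/90% [107. 113. 117.] ymin 21.0
  y 50 9 x med -1.0 z 10/50/90% [17. 23. 26.] ymin 54.0
```

```bash
python3 -m creep '[{"grip":-1,"tx":0,"ty":0,"tz":0.5,"spin":0},{"grip":-1,"tx":0,"ty":0,"tz":0.5,"spin":0},{"grip":-1,"tx":0,"ty":0,"tz":0.5,"spin":0},{"grip":-1,"tx":0,"ty":0,"tz":0.5,"spin":0},{"grip":-1,"tx":0,"ty":0,"tz":0.5,"spin":0},{"grip":-1,"tx":0,"ty":0,"tz":0.4,"spin":0},{"grip":-1,"tx":0,"ty":0,"tz":0,"spin":0}]' 6
python3 pin.py
```

```text
clock: 17.62
tool_pos: [0.5392, 0.0346, 0.0764]
eef_rot: [0.612, 0.791, -0.0, -0.001]
contact_force: [0.9, 0.0, -1.1]
opening: 0.383
finger_force: 6.0
side 425 tool box-xy [-22. -89.] z 76.0
  y -130 109 x med -32.0 z 10/50/90% [ 98. 113. 121.] ymin -138.0
  y -110 84 x med -36.0 z 10/50/90% [102. 115. 120.] ymin -120.0
  y -90 29 x med -29.0 z 10/50/90% [112. 118. 123.] ymin -100.0
  y -70 11 x med -38.0 z 10/50/90% [ 95. 103. 107.] ymin -66.0
  y -50 31 x med -38.0 z 10/50/90% [ 98. 103. 108.] ymin -58.0
  y -30 36 x med -38.0 z 10/50/90% [ 96. 103. 108.] ymin -40.0
  y -10 39 x med -37.0 z 10/50/90% [ 92. 101. 107.] ymin -19.0
  y 10 43 x med -37.0 z 10/50/90% [ 93. 100. 106.] ymin 0.0
  y 30 40 x med -35.0 z 10/50/90% [ 93. 103. 109.] ymin 20.0
top 295 tool box-xy [-22. -89.] z 76.0
  y -10 81 x med -20.0 z 10/50/90% [105. 110. 113.] ymin -19.0
  y 10 118 x med -24.0 z 10/50/90% [102. 108. 111.] ymin 0.0
  y 30 85 x med -24.0 z 10/50/90% [100. 107. 111.] ymin 20.0
  y 50 10 x med 2.0 z 10/50/90% [18. 22. 26.] ymin 54.0
```

It is nearly level (about 0.04 rad). I'll clamp firmly and lift.

```bash
python3 -m creep '[{"grip":-1,"tx":0,"ty":0,"tz":0,"spin":0},{"grip":-1,"tx":0,"ty":0,"tz":0,"spin":0},{"grip":-1,"tx":0,"ty":0,"tz":0,"spin":0},{"grip":-1,"tx":0,"ty":-0.2,"tz":-0.7,"spin":0},{"grip":-1,"tx":0,"ty":-0.2,"tz":-1.5,"spin":0},{"grip":-1,"tx":0,"ty":-0.2,"tz":-2,"spin":0},{"grip":-1,"tx":0,"ty":-0.2,"tz":-2,"spin":0},{"grip":-1,"tx":0,"ty":-0.2,"tz":-2,"spin":0}]' 55
python3 -m creep '[{"grip":-1,"tx":0,"ty":0,"tz":-2,"spin":0},{"grip":-1,"tx":0,"ty":0,"tz":-2,"spin":0},{"grip":-1,"tx":0,"ty":0,"tz":-2,"spin":0},{"grip":-1,"tx":0,"ty":0,"tz":-1.5,"spin":0},{"grip":-1,"tx":0,"ty":0,"tz":-0.5,"spin":0},{"grip":-1,"tx":0,"ty":0,"tz":0,"spin":0},{"grip":-1,"tx":0,"ty":0,"tz":0,"spin":0},{"grip":-1,"tx":0,"ty":0,"tz":0,"spin":0}]' 55
python3 pin.py
python3 - <<'E'
from h import *
q,d=optics.snapshot('side')
cv2.imwrite('pics/side8.png',cv2.resize(q[60:290,180:440,::-1],(678,600)))
E
```

```text
clock: 18.38
tool_pos: [0.5296, 0.0318, 0.1607]
eef_rot: [0.612, 0.791, -0.0, 0.0]
contact_force: [0.1, 0.4, -1.3]
opening: 0.373
finger_force: 55.0
clock: 19.05
tool_pos: [0.5291, 0.0319, 0.2384]
eef_rot: [0.612, 0.791, -0.001, -0.001]
contact_force: [0.2, -0.0, -2.0]
opening: 0.369
finger_force: 55.0
side 587 tool box-xy [-33. -89.] z 238.0
  y -130 129 x med -43.0 z 10/50/90% [259. 274. 283.] ymin -139.0
  y -110 89 x med -47.0 z 10/50/90% [266. 276. 282.] ymin -119.0
  y -90 24 x med -40.0 z 10/50/90% [274. 279. 282.] ymin -100.0
  y -70 15 x med -48.0 z 10/50/90% [263. 267. 272.] ymin -66.0
  y -50 67 x med -47.0 z 10/50/90% [260. 269. 276.] ymin -60.0
  y -30 72 x med -47.0 z 10/50/90% [258. 268. 275.] ymin -39.0
  y -10 72 x med -46.0 z 10/50/90% [256. 266. 272.] ymin -20.0
  y 10 71 x med -48.0 z 10/50/90% [255. 264. 271.] ymin 0.0
  y 30 47 x med -47.0 z 10/50/90% [254. 263. 269.] ymin 20.0
top 411 tool box-xy [-33. -89.] z 238.0
  y -10 120 x med -35.0 z 10/50/90% [265. 270. 273.] ymin -15.0
  y 10 160 x med -35.0 z 10/50/90% [262. 268. 272.] ymin 0.0
  y 30 122 x med -35.0 z 10/50/90% [259. 267. 270.] ymin 20.0
  y 50 9 x med -26.0 z 10/50/90% [ 25. 251. 253.] ymin 41.0
```

View pics/side8.png

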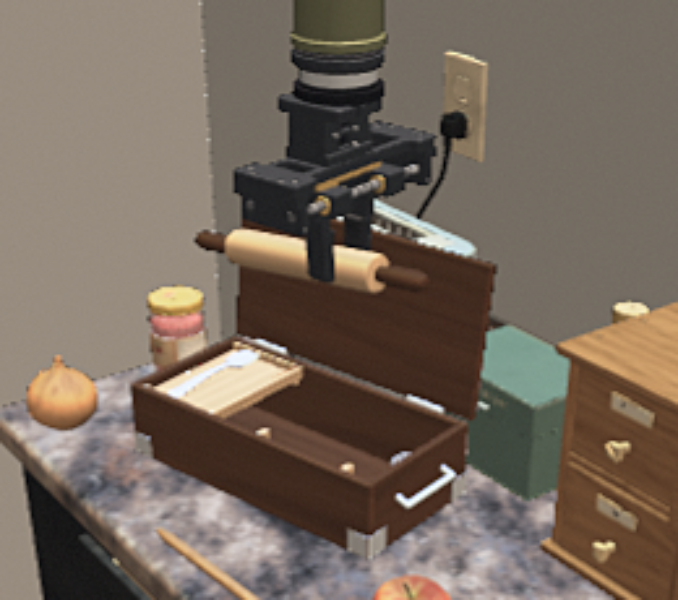

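The pin (198,240)–(425,280) hangs nearly level, about 0.09 rad, and well above the box. The lid is open and the things nearby stand where they were. I'll hand in.

```bash
python3 -c "
from plant import workorder
print(workorder.finish_job())"
```

```text
the job is handed in; nothing more can be done
None
```

I handed the job in: the lid is open on its stop and the gripper holds the pin nearly level (about 0.09 rad), both tips roughly 24 cm or more above the worktop. The onion, jar and apple in the last picture look unmoved, but no verdict came back.

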